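# Put the tracing wheel and the awl away in the tool tray

## Robot

A 6-joint arm with a two-finger parallel gripper is mounted at the origin on the work surface. World frame = base frame: x ahead of the robot, y to its left, z up, the work surface at z = 0. Lengths are in m, angles in rad, forces in N, time in s.
With the tool pointing down it reaches from about 0.3 to 0.775 m from the base axis. Payload 14.6 kg.
Tool frame: the origin (TCP) lies at the very end of the fingers, on their centre line; the grasp point (between the pads) lies 19 mm behind it; z points along the fingers, y is the direction in which the jaws open and shut (so a half turn about z gives the same grasp; the last joint's range is limited). The gripper opens to 94 mm and grips with 3 to 60 N. Pads are 16 mm wide; open, the fingers measure 119 mm over their backs; the gripper's body (75 mm by 177 mm) begins 78 mm behind the grasp point.
Start: joints at [1.162, 0.3, 1.521, -0, 1.321, -0.067], TCP at [0.184, 0.518, 0.175] pointing down, gripper open.
Joint ranges: [-3.03, 3.03], [-0.79, 2.21], [0.23, 2.52], [-1.04, 4.18], [0, 3.07], [-2.55, 2.55]. Speed limits (rad/s): [2.22, 2.22, 2.57, 3.14, 3.14, 3.14].

## Interface

Orientations are given as [roll, pitch, yaw] about the fixed x, y, z axes, in that order (R = Rz(yaw) Ry(pitch) Rx(roll)).
In Python, from station import status, camera, ctrl gives the robot as it stands. The module is installed in compiled form; this text tells all that it offers.
- The arm moves only by the shell command python3 -m jog 'ROWS' [FORCE]. ROWS is JSON, a list of rows, each a list of 7 numbers: the shift along the tool's x, y, z each as a share of 1000 mm, from -1 to 1, then the turn, a rotation vector about the tool's x, y, z each as a share of pi/2 rad, from -1 to 1, then the opening, from -1 (shut) to 1 (fully open), so that 0 is half open. A call has 1 to 20 rows; each row is the pose to reach, as a shift and turn from the pose measured when the call began, along the tool's axes at that moment; what a row does not reach only later rows make up. A row lasts 1/10 s, in which the tool goes at most 50 mm and 8.59 degrees, less where a joint would pass 70% of its speed; a pose out of reach is approached as far as the arm can. A call with a number of a shift or a turn outside -1 to 1 is refused whole. A call with a gripper value outside its range is refused whole. The fingers move at their own pace and stop on an object; FORCE is the grip in N (left out, the last holds). Time passes only in rows, so rows that repeat a pose let the fingers close. It gives the time, the measured TCP pose, the force and the opening at its end, in the units of the state.
- status.get_obs(): the state, without advancing time (a new reading comes with each control period).
- camera(name): name is "side" or "top" or "wrist"; returns a dict with "image" (384x512x3 uint8, red, green, blue), "fx", "fy", "cx", "cy" (pixels), "k1" (the pictures are not rectified: a ray, as slopes to the right and down, at radius r is drawn at 1 + k1 r^2 times it, then the intrinsics apply), "world_from_camera" (4x4, takes a point from camera to world coordinates). Camera axes: x right, y down, z forward; pixel columns grow to the right and rows downward; lengths in m; the calibration is good to about 2 mm. A picture is of the moment at which its call begins. There is no depth.
- ctrl.hand_in(): hands the job in, once; it reports no verdict.
The state is a dict: "time_s": time; "qpos": joint angles; "joint_vel": joint speeds; "tau": joint torques, N m; "ee_pos": TCP position; "eef_rot": TCP orientation; "force": force on the tool from outside, world axes, zero at the start; "moment": the same for the moment, N m; "grip_width": finger opening in m.
Only numpy, scipy, OpenCV 4.12 (cv2) and the standard library are available. Lean on these libraries where they do the work, as an engineer would, in place of code of your own. Each camera call takes 0.05 s, during which the arm holds its last target.

## Task

On this tailor's cutting table, put the tracing wheel and the awl away: lay both flat in the shallow wooden tool tray, side by side along its length, with both handles at the end of the tray nearer the robot. Set each down gently rather than dropping it, and leave the cleaning brush where it lies.

Things in the scene. Friction and masses are not known exactly. Their poses are not given: they have to be found in the camera images.
- tray: Shallow open tray of dark wood, fixed to the table, to the robot's left. 230 mm long (its x axis) by 180 mm wide (its y axis), inside 218 by 168 mm; floor 5 mm thick, rim 20 mm high above the table and 6 mm thick, no dividers. Origin: centre of its underside, on the table (so the inner floor is 5 mm above it). x points along its length, away from the robot; the end at -x is the one nearer the robot.
- tracing_wheel: Tailor's tracing wheel: straight wooden handle 100 mm long, 20 mm wide and 18 mm high, with a short steel neck and a flat-lying toothed steel disc of 36 mm diameter at its end; about 60 g, balanced within the handle; lies flat on the handle's underside. Origin: under the middle of the handle, on its underside; z up. x points along the tool from handle to disc: the handle reaches from x = -50 to 50 mm, the disc's outer edge is at x = 124 mm.
- awl: Tailor's awl: thick short wooden handle 85 mm long, 26 mm wide and 20 mm high with well-rounded edges, a brass collar and a thin pointed steel spike 6 mm thick; about 60 g, balanced within the handle; lies flat on the handle's underside. Origin: under the middle of the handle, on its underside; z up. x points along the tool from handle to point: the handle reaches from x = -42 to 42 mm, the point is at x = 120 mm.
- brush: Cleaning brush, not to be moved: the same 100 x 20 x 18 mm wooden handle as the tracing wheel, but with a broad flat steel ferrule (34 mm wide) and a block of black bristles at the end. Origin: under the middle of the handle; x points from handle to bristles, which end at x = 110 mm. Brush, tracing wheel and awl lie loose on the table to the right of the tray, in any order, working ends away from the robot.
Not all that is in view belongs to the job. Leave any purple or turquoise look-alike of the awl alone.

How it is judged:
At the end, for the whole second after the job is handed in: The tracing wheel and the awl both lie at rest on the tray's floor, wholly inside its rim and flat (within 6 degrees), along its length within 15 degrees, with the middle of each handle in the half of the tray nearer the robot (x of tracing_wheel in the frame of tray between -0.085 and 0 m and y of tracing_wheel in the frame of tray between -0.08 and 0.08 m and z of tracing_wheel in the frame of tray between 0.002 and 0.01 m and angle between each of tracing_wheel, awl's own z axis and vertical below 0.1 rad and angle between the x axis of each of tracing_wheel, awl and the x axis of tray, either way round below 0.26 rad and linear speed of each of tracing_wheel, awl below 0.02 m/s and x of awl in the frame of tray between -0.085 and 0 m and y of awl in the frame of tray between -0.08 and 0.08 m and z of awl in the frame of tray between 0.002 and 0.01 m); the robot touches nothing.
It fails at once if the brush was moved by more than 30 mm (distance of brush from where it was at the start of the episode above 0.03 m).
It fails at once if the tracing wheel was dropped or flung (free of the fingers at more than 0.6 m/s, a fall of about 20 mm) (contact force between the fingers and tracing_wheel below 0.05 N and linear speed of tracing_wheel above 0.6 m/s).
It fails at once if the awl was dropped or flung (free of the fingers at more than 0.6 m/s, a fall of about 20 mm) (contact force between the fingers and awl below 0.05 N and linear speed of awl above 0.6 m/s).
It also fails if it takes over 61 s, if anything falls off the work surface, if the arm or the gripper's body presses on something with over 40 N, if the wrist force passes 120 N, or if a joint passes its speed limit or range.

## Working session

There is one attempt and no reset: what is moved stays moved. The work goes in short steps, Python scripts to look and compute and a shell command to move; the robot and the scene stay as the last step left them, time stands still between calls to the robot, and variables do not carry over. Pictures are saved under pics/ and viewed, and the job is handed in when it is done.

```bash
mkdir -p pics; python3 - <<'E'
from station import status,camera
import cv2,numpy as np
print(status.get_obs())
for n in("top","side","wrist"):
    c=camera(n); cv2.imwrite(f"pics/{n}0.png",c["image"][:,:,::-1]); print(n,c["fx"],c["fy"],c["cx"],c["cy"],c["k1"],np.round(c["world_from_camera"],3).tolist())
E
```

```text
{'time_s': 0.0, 'qpos': array([ 1.16241005e+00,  3.00461127e-01,  1.52154008e+00, -1.00499967e-05,
        1.32070864e+00, -6.65810024e-02]), 'joint_vel': array([-0.0003567 ,  0.00023652,  0.00040809,  0.00142959,  0.00044916,
        0.00025101]), 'tau': array([ 1.28542717e-03, -5.31827652e+01, -3.52727902e+01,  7.09439255e-02,
        2.45453574e-02, -1.52356915e-04]), 'ee_pos': array([0.18423699, 0.51792498, 0.17440917]), 'eef_rot': array([-3.14047729e+00, -6.46159990e-05,  2.79978984e+00]), 'force': array([0.77889233, 0.07742401, 0.864147  ]), 'moment': array([ 0.03466141,  0.01006962, -0.00643266]), 'grip_width': 0.09397494986040499}
top 358.2632771305872 358.2632771305872 251.04625151022475 196.0243112646854 0.022220200191288668 [[0.001, -0.998, 0.067, 0.389], [-1.0, -0.001, 0.008, -0.07], [-0.008, -0.067, -0.998, 1.253], [0.0, 0.0, 0.0, 1.0]]
side 459.70704589563206 459.70704589563206 259.394348399805 196.9808691496528 -0.1412176373016829 [[-0.975, -0.161, 0.153, 0.233], [-0.222, 0.664, -0.714, 1.031], [0.014, -0.73, -0.683, 1.083], [0.0, 0.0, 0.0, 1.0]]
wrist 289.37501061568975 289.37501061568975 256.96888801889315 192.45321025760032 -0.07063491806079353 [[0.334, 0.908, 0.251, 0.111], [0.943, -0.322, -0.09, 0.544], [-0.001, 0.267, -0.964, 0.384], [0.0, 0.0, 0.0, 1.0]]
```

View pics/top0.png

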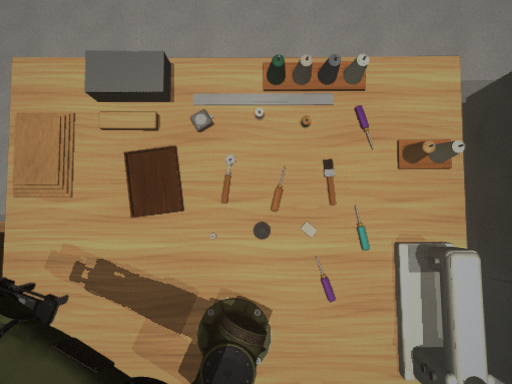

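View pics/side0.png

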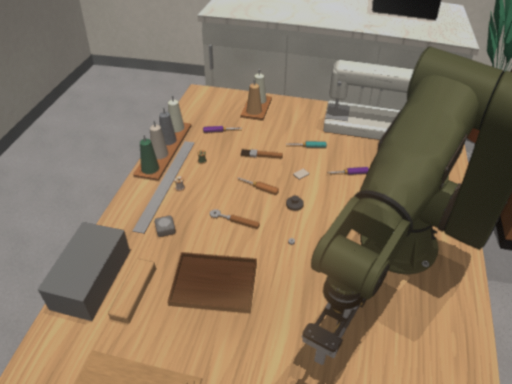

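View pics/wrist0.png

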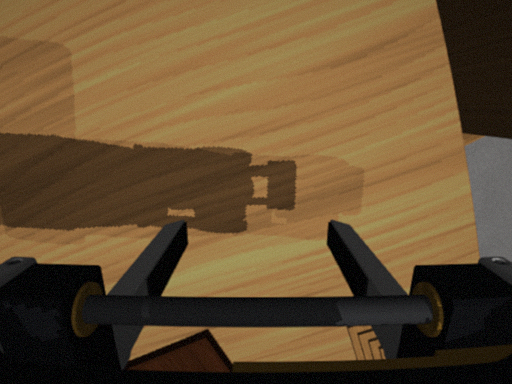

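Top view: tracing wheel at (228,178) with a round disc, awl with orange wooden handle at (279,190), brush at (330,182) with black bristles, and the tray at (154,181). The look-alikes are purple at (364,127) and (325,280), and turquoise at (362,229). The orange spiked tool fits the awl and the disc tool fits the wheel. I'll confirm both in an enlarged crop and measure.

```bash
cat > h.py <<'E'
import numpy as np,cv2
from station import status,camera
def pix2w(c,uv,z):
    K=np.array([[c["fx"],0,c["cx"]],[0,c["fy"],c["cy"]],[0,0,1.]])
    p=cv2.undistortPoints(np.array(uv,float).reshape(-1,1,2),K,np.array([c["k1"],0,0,0,0.])).reshape(-1,2)
    T=np.array(c["world_from_camera"]); d=np.c_[p,np.ones(len(p))]@T[:3,:3].T; o=T[:3,3]
    return o+d*((z-o[2])/d[:,2])[:,None]
def seg(c,box,z,hsvlo,hsvhi):
    # pca of masked pixels projected to plane z -> centre, axis, extents
    u0,v0,u1,v1=box; im=c["image"][v0:v1,u0:u1]
    m=cv2.inRange(cv2.cvtColor(im,cv2.COLOR_RGB2HSV),hsvlo,hsvhi)
    n,l,s,_=cv2.connectedComponentsWithStats(m); k=1+np.argmax(s[1:,4]); v,u=np.nonzero(l==k)
    w=pix2w(c,np.c_[u+u0,v+v0],z)[:,:2]
    return w,np.c_[u+u0,v+v0]
E
python3 - <<'E'
from h import *
c=camera("top"); im=c["image"][:,:,::-1]
cv2.imwrite("pics/crop.png",cv2.resize(im[140:225,115:350],None,fx=3.4,fy=3.4,interpolation=cv2.INTER_CUBIC))
hsv=cv2.cvtColor(c["image"],cv2.COLOR_RGB2HSV)
for p in [(226,190),(277,202),(332,192),(240,200),(154,181)]: print(p,c["image"][p[1],p[0]],hsv[p[1],p[0]])
E
```

```text
(226, 190) [139  86  50] [ 12 163 139]
(277, 202) [144  90  52] [ 12 163 144]
(332, 192) [133  85  48] [ 13 163 133]
(240, 200) [160 120  77] [ 16 132 160]
(154, 181) [71 43 26] [ 11 162  71]
```

View pics/crop.png

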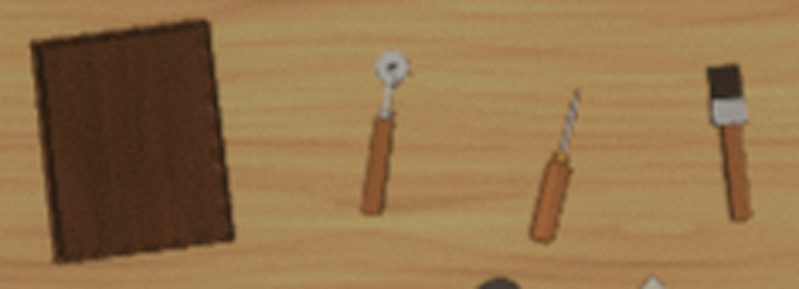

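The crop confirms it: wheel with round toothed disc (disc at crop 392,68), orange-handled awl with spike (crop 577,90), brush with black bristles (crop 725,85). Next I'll measure them.

```bash
python3 - <<'E'
from h import *
c=camera("top")
def rect(name,box,z,lo,hi):
    w,uv=seg(c,box,z,lo,hi)
    (cx,cy),(a,b),ang=cv2.minAreaRect((w*1000).astype(np.float32))
    m=w.mean(0); e,V=np.linalg.eigh(np.cov(w.T)); ax=V[:,1]; ax=ax*np.sign(ax[0])
    print(name,len(w),"rect c",round(cx,1),round(cy,1),"size",round(a,1),round(b,1),round(ang,1),"mean",np.round(m*1000,1),"yaw",np.round(np.degrees(np.arctan2(ax[1],ax[0])),1),"uv",uv.min(0),uv.max(0))
lo=(5,145,80);hi=(14,255,200)
rect("wheel",(215,150,245,215),.014,lo,hi)
rect("awl",(262,160,295,220),.014,lo,hi)
rect("brush",(318,155,345,212),.014,lo,hi)
rect("tray",(115,135,195,225),.02,(0,80,0),(30,255,110))
print("wheel disc",np.round(pix2w(c,[(115+392/3.4-.35,140+68/3.4-.35)],.01)*1000,1))
print("awl tip",np.round(pix2w(c,[(115+577/3.4-.35,140+90/3.4-.35)],.01)*1000,1))
E
```

```text
wheel 152 rect c 497.4 28.3 size 19.7 95.5 82.2 mean [496.   28.4] yaw -7.8 uv [221 175] [230 202]
awl 163 rect c 462.0 -147.9 size 24.3 80.9 75.8 mean [ 462.  -147.5] yaw -14.3 uv [271 187] [282 210]
brush 153 rect c 491.3 -336.3 size 95.5 19.4 5.5 mean [ 491.8 -336.5] yaw 5.9 uv [327 177] [335 204]
tray 3505 rect c 522.9 278.0 size 230.6 183.8 7.6 mean [522.9 278.1] yaw 7.5 uv [124 146] [183 217]
wheel disc [[599.6  14.1  10. ]]
awl tip [[ 576.7 -176.3   10. ]]
```

```bash
cat >> h.py <<'E'
def plan(x,y,z,yawdeg):
    from scipy.spatial.transform import Rotation as R
    o=status.get_obs(); Rc=R.from_euler('xyz',o["eef_rot"]); Rt=R.from_euler('xyz',[np.pi,0,np.radians(yawdeg)])
    print("shift",np.round(Rc.inv().apply(np.array([x,y,z])-o["ee_pos"]),4),"turn",np.round((Rc.inv()*Rt).as_rotvec()/(np.pi/2),4),"t",o["time_s"])
E
python3 -c "
from h import *
plan(.4965,.0284,.10,172.2)"
```

```text
shift [-0.4583 -0.3566  0.0749] turn [-4.000e-04 -1.000e-04 -1.309e-01] t 0.25
```

```bash
python3 -m jog '[[-0.458,-0.357,0.075,0,0,-0.131,0.3],[-0.458,-0.357,0.075,0,0,-0.131,0.3],[-0.458,-0.357,0.075,0,0,-0.131,0.3],[-0.458,-0.357,0.075,0,0,-0.131,0.3],[-0.458,-0.357,0.075,0,0,-0.131,0.3],[-0.458,-0.357,0.075,0,0,-0.131,0.3],[-0.458,-0.357,0.075,0,0,-0.131,0.3],[-0.458,-0.357,0.075,0,0,-0.131,0.3],[-0.458,-0.357,0.075,0,0,-0.131,0.3],[-0.458,-0.357,0.075,0,0,-0.131,0.3],[-0.458,-0.357,0.075,0,0,-0.131,0.3],[-0.458,-0.357,0.075,0,0,-0.131,0.3],[-0.458,-0.357,0.075,0,0,-0.131,0.3],[-0.458,-0.357,0.075,0,0,-0.131,0.3],[-0.458,-0.357,0.075,0,0,-0.131,0.3],[-0.458,-0.357,0.075,0,0,-0.131,0.3],[-0.458,-0.357,0.075,0,0,-0.131,0.3],[-0.458,-0.357,0.075,0,0,-0.131,0.3]]' 25
python3 - <<'E'
from h import *
c=camera("wrist"); cv2.imwrite("pics/w1.png",c["image"][:,:,::-1]); print(status.get_obs()["ee_pos"])
plan(.4965,.0284,.004,172.2)
E
```

```text
time_s: 2.05
ee_pos: [0.496, 0.0287, 0.1001]
eef_rot: [-3.141, 0.0, 3.006]
force: [0.2, 0.6, -0.3]
grip_width: 0.0612
[0.49604649 0.02856188 0.10001229]
shift [-0.0005 -0.0001  0.096 ] turn [-0.0003  0.      0.0005] t 2.1
```

View pics/w1.png

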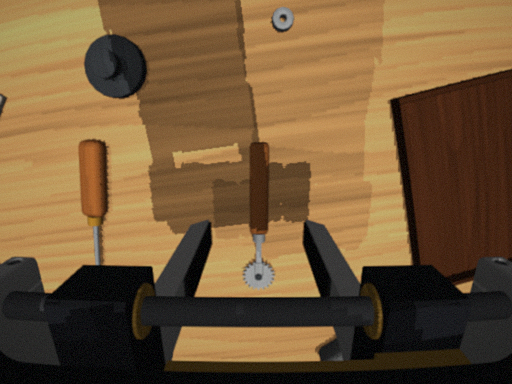

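The wrist picture shows the wheel handle at (259,143)–(258,234), centred between the fingers and aligned with them. Descending and gripping.

```bash
python3 - <<'E'
from h import *
c=camera("wrist"); print(pix2w(c,[(259.5,143),(258.5,234),(92,140),(93,217)],.018))
E
python3 -m jog '[[0,0,0.03,0,0,0,0.3],[0,0,0.06,0,0,0,0.3],[0,0,0.08,0,0,0,0.3],[0,0,0.09,0,0,0,0.3],[0,0,0.096,0,0,0,0.3],[0,0,0.096,0,0,0,0.3],[0,0,0.096,0,0,0,0.3],[0,0,0.096,0,0,0,-0.8],[0,0,0.096,0,0,0,-0.8],[0,0,0.096,0,0,0,-0.8],[0,0,0.096,0,0,0,-0.8],[0,0,0.096,0,0,0,-0.8],[0,0,0.096,0,0,0,-0.8],[0,0,0.096,0,0,0,-0.8],[0,0,0.096,0,0,0,-0.8],[0,0,0.096,0,0,0,-0.8]]' 25
```

```text
[[ 0.44844761  0.03779758  0.018     ]
 [ 0.54593162  0.02376245  0.018     ]
 [ 0.42128553 -0.13143819  0.018     ]
 [ 0.5026989  -0.15408764  0.018     ]]
time_s: 3.75
ee_pos: [0.4961, 0.0284, 0.004]
eef_rot: [-3.141, -0.0, 3.006]
force: [0.8, 1.1, 0.2]
grip_width: 0.0095
```

```bash
python3 - <<'E'
from h import *
for n in("wrist","side","top"):
    c=camera(n); im=c["image"][:,:,::-1]
    if n=="side": im=cv2.resize(im[130:300,170:370],None,fx=3.5,fy=3.5)
    cv2.imwrite(f"pics/{n}2.png",im)
print(status.get_obs()["grip_width"],status.get_obs()["ee_pos"])
E
```

```text
0.009269581070673761 [0.49608162 0.0284256  0.00396817]
```

View pics/wrist2.png

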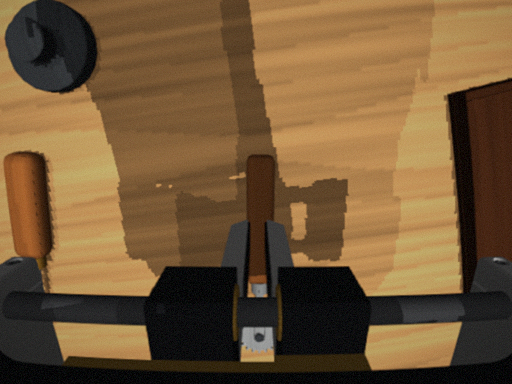

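View pics/side2.png

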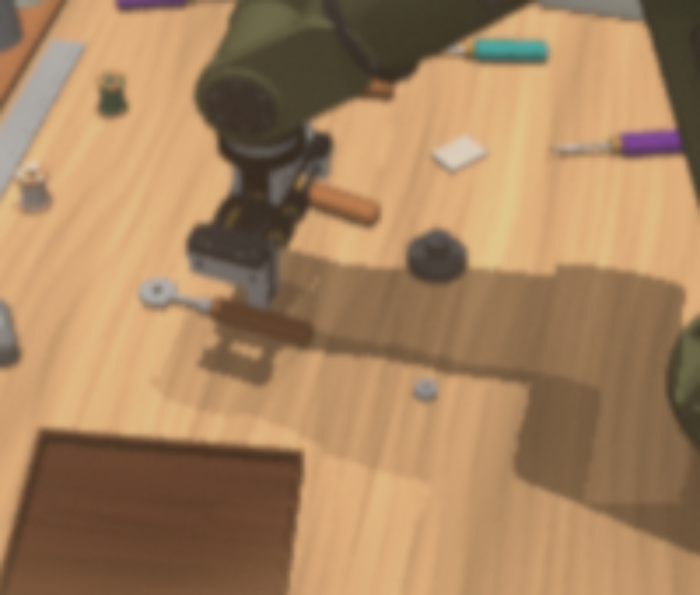

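```bash
python3 - <<'E'
import cv2
a=cv2.imread("pics/wrist2.png")[140:384,150:370]; cv2.imwrite("pics/w2z.png",cv2.resize(a,None,fx=2.4,fy=2.4,interpolation=cv2.INTER_CUBIC))
from h import *
s=camera("side"); im=s["image"][190:240,200:270,::-1]; cv2.imwrite("pics/s2z.png",cv2.resize(im,None,fx=10,fy=10,interpolation=cv2.INTER_CUBIC))
E
```

```text
(no output)
```

View pics/w2z.png

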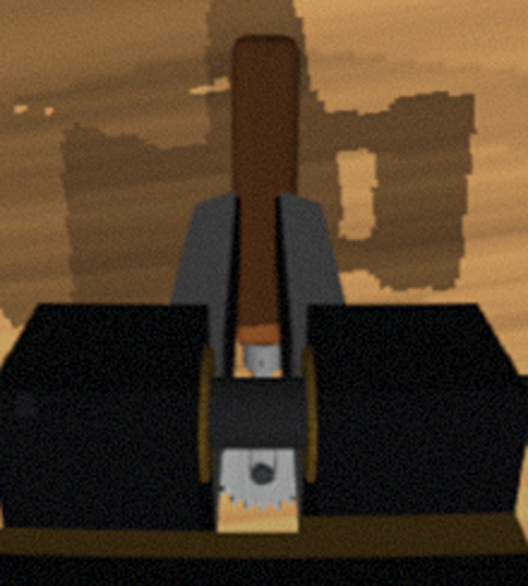

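View pics/s2z.png

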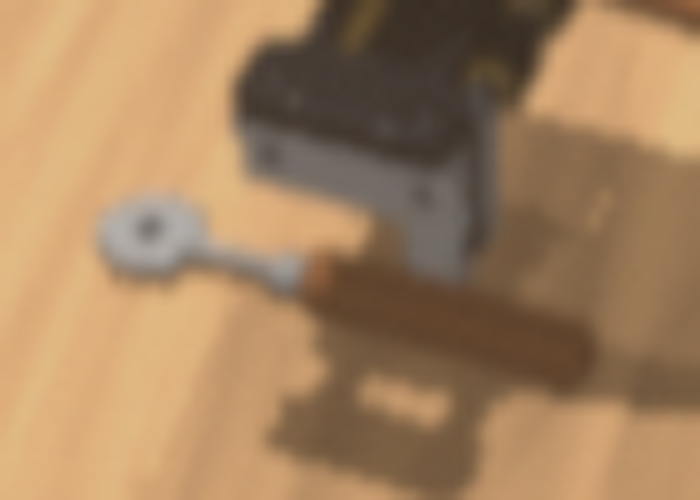

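```bash
python3 - <<'E'
from h import *
c=camera("side")
for z in(.0,.004,.01,.015,.02,.025,.03): print(z,np.round(pix2w(c,[(241.0,217.3),(246.3,218.3)],z).tolist(),4).tolist())
T=np.linalg.inv(c["world_from_camera"])
for p in [(.496,.028,.004),(.496,.028,.024),(.4965,.0284,.018)]:
    q=T@np.r_[p,1]; xy=q[:2]/q[2]; k=1+c["k1"]*(xy@xy); print(p,c["fx"]*xy[0]*k+c["cx"],c["fy"]*xy[1]*k+c["cy"])
w=camera("wrist");T=np.linalg.inv(w["world_from_camera"])
for p in [(.496,.028,.004),(.496,.028,.024),(.488,.029,.004),(.488,.029,.024)]:
    q=T@np.r_[p,1]; xy=q[:2]/q[2]; k=1+w["k1"]*(xy@xy); print("wrist",p,w["fx"]*xy[0]*k+w["cx"],w["fy"]*xy[1]*k+w["cy"])
print(status.get_obs()["force"],status.get_obs()["time_s"])
E
```

```text
0.0 [[0.5127, 0.0085, 0.0], [0.4946, 0.0089, 0.0]]
0.004 [[0.5117, 0.0123, 0.004], [0.4937, 0.0127, 0.004]]
0.01 [[0.5101, 0.018, 0.01], [0.4922, 0.0183, 0.01]]
0.015 [[0.5088, 0.0227, 0.015], [0.491, 0.023, 0.015]]
0.02 [[0.5075, 0.0274, 0.02], [0.4898, 0.0278, 0.02]]
0.025 [[0.5062, 0.0321, 0.025], [0.4886, 0.0325, 0.025]]
0.03 [[0.5049, 0.0369, 0.03], [0.4874, 0.0372, 0.03]]
(0.496, 0.028, 0.004) 244.46083947697215 221.46533382882865
(0.496, 0.028, 0.024) 244.40488339352325 217.16041077564003
(0.4965, 0.0284, 0.018) 244.24124505915262 218.52055288047194
wrist (0.496, 0.028, 0.004) 256.07295295688334 217.07047755254973
wrist (0.496, 0.028, 0.024) 255.97730137929935 226.94933503738287
wrist (0.488, 0.029, 0.004) 255.95775755512196 207.14553729838576
wrist (0.488, 0.029, 0.024) 255.84990746569315 216.1940460290445
[0.8031815  0.24838622 0.46423809] 4.05
```

Both views show the fingertips above the handle: its top edge occludes nothing of the near finger, and the jaws closed to 9 mm. From the side view the tips sit at z ≈ 25 mm, although 4 mm is reported, so the height reading is about 20 mm low. I'll reopen and go down in small guarded steps, watching the force.

```bash
python3 -m jog '[[0,0,0,0,0,0,0.3],[0,0,0,0,0,0,0.3],[0,0,0,0,0,0,0.3],[0,0,0,0,0,0,0.3],[0,0,0,0,0,0,0.3],[0,0,0,0,0,0,0.3],[0,0,0.003,0,0,0,0.3],[0,0,0.003,0,0,0,0.3]]' 25
python3 -m jog '[[0,0,0.002,0,0,0,0.3],[0,0,0.002,0,0,0,0.3]]' 25
python3 - <<'E'
from h import *
s=camera("side"); im=s["image"][180:240,195:275,::-1]; cv2.imwrite("pics/s3.png",cv2.resize(im,None,fx=9,fy=9,interpolation=cv2.INTER_CUBIC))
E
```

```text
time_s: 4.85
ee_pos: [0.4959, 0.0284, 0.0006]
eef_rot: [-3.141, -0.0, 3.006]
force: [0.8, 0.2, 0.1]
grip_width: 0.061
time_s: 5.05
ee_pos: [0.4957, 0.0284, -0.0018]
eef_rot: [-3.141, -0.001, 3.006]
force: [-0.2, -0.5, 1.0]
grip_width: 0.0608
```

View pics/s3.png

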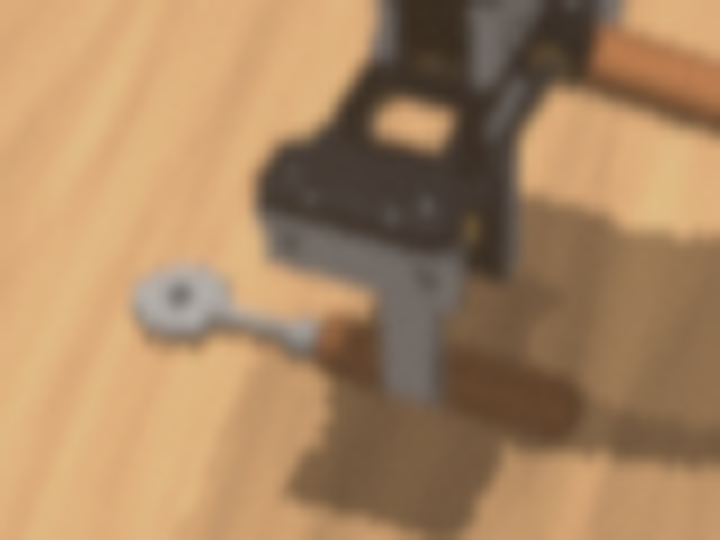

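```bash
python3 - <<'E'
from h import *
c=camera("side")
for z in(.0,.01,.015,.02,.025,.03): print(z,np.round(pix2w(c,[(240.6,224.6)],z).tolist(),4).tolist())
E
```

```text
0.0 [[0.5057, 0.0409, 0.0]]
0.01 [[0.5032, 0.05, 0.01]]
0.015 [[0.5019, 0.0546, 0.015]]
0.02 [[0.5006, 0.0592, 0.02]]
0.025 [[0.4994, 0.0637, 0.025]]
0.03 [[0.4981, 0.0683, 0.03]]
```

```bash
python3 -m jog '[[0,0,0.003,0,0,0,0.3],[0,0,0.006,0,0,0,0.3],[0,0,0.006,0,0,0,0.3]]' 25
python3 -m jog '[[0,0,0.002,0,0,0,0.3],[0,0,0.004,0,0,0,0.3],[0,0,0.004,0,0,0,0.3]]' 25
```

```text
time_s: 5.45
ee_pos: [0.4955, 0.0284, -0.008]
eef_rot: [-3.141, -0.001, 3.006]
force: [0.7, -0.2, -0.4]
grip_width: 0.0613
time_s: 5.75
ee_pos: [0.4954, 0.0284, -0.0123]
eef_rot: [-3.141, -0.002, 3.006]
force: [0.5, -0.4, -0.0]
grip_width: 0.0611
```

```bash
python3 -m jog '[[0,0,0.002,0,0,0,0.3],[0,0,0.004,0,0,0,0.3],[0,0,0.004,0,0,0,0.3],[0,0,0.004,0,0,0,0.3]]' 25
python3 - <<'E'
from h import *
s=camera("side"); im=s["image"][180:240,195:275,::-1]; cv2.imwrite("pics/s4.png",cv2.resize(im,None,fx=9,fy=9,interpolation=cv2.INTER_CUBIC))
E
```

```text
time_s: 6.15
ee_pos: [0.4953, 0.0284, -0.0164]
eef_rot: [-3.141, -0.002, 3.006]
force: [0.0, -0.1, 0.7]
grip_width: 0.0612
```

View pics/s4.png

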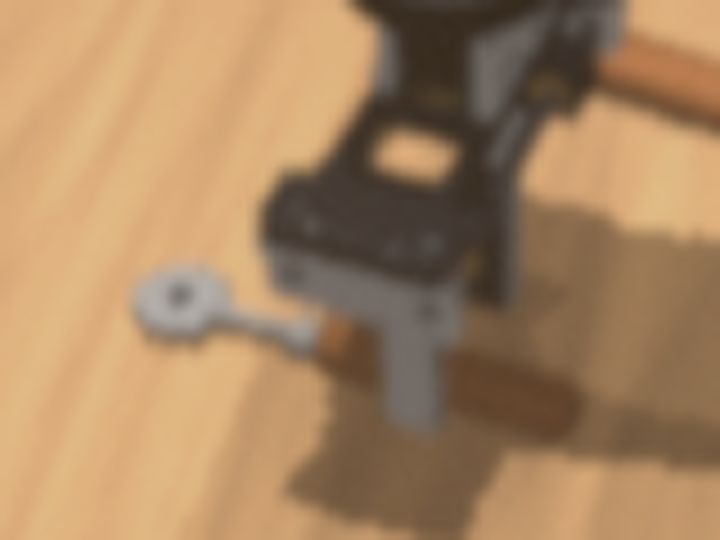

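The near finger's tip is now at crop (412,430), beside the handle and close to the table. No contact force. Closing.

```bash
python3 -m jog '[[0,0,0,0,0,0,-0.8],[0,0,0,0,0,0,-0.8],[0,0,0,0,0,0,-0.8],[0,0,0,0,0,0,-0.8],[0,0,0,0,0,0,-0.8],[0,0,0,0,0,0,-0.8],[0,0,0,0,0,0,-0.8],[0,0,0,0,0,0,-0.8]]' 25
python3 -m jog '[[0,0,-0.005,0,0,0,-0.8],[0,0,-0.015,0,0,0,-0.8],[0,0,-0.03,0,0,0,-0.8],[0,0,-0.05,0,0,0,-0.8],[0,0,-0.075,0,0,0,-0.8],[0,0,-0.1,0,0,0,-0.8],[0,0,-0.1,0,0,0,-0.8]]' 25
python3 - <<'E'
from h import *
s=camera("side"); im=s["image"][130:270,170:320,::-1]; cv2.imwrite("pics/s5.png",cv2.resize(im,None,fx=4,fy=4,interpolation=cv2.INTER_CUBIC))
# target
ty=np.radians(7.5);R=np.array([[np.cos(ty),-np.sin(ty)],[np.sin(ty),np.cos(ty)]]);t=np.array([.5229,.278])
for n,l in(("wheel",(-.037,.038)),("awl",(-.040,-.038))): print(n,t+R@l)
E
```

```text
time_s: 7.0
ee_pos: [0.4953, 0.0284, -0.0163]
eef_rot: [-3.141, -0.002, 3.006]
force: [-0.4, 0.8, 0.8]
grip_width: 0.0194
time_s: 7.7
ee_pos: [0.4972, 0.0284, 0.0874]
eef_rot: [-3.142, 0.004, 3.006]
force: [0.3, 0.5, -0.4]
grip_width: 0.0195
wheel [0.48125654 0.31084544]
awl [0.4882022  0.23510405]
```

View pics/s5.png

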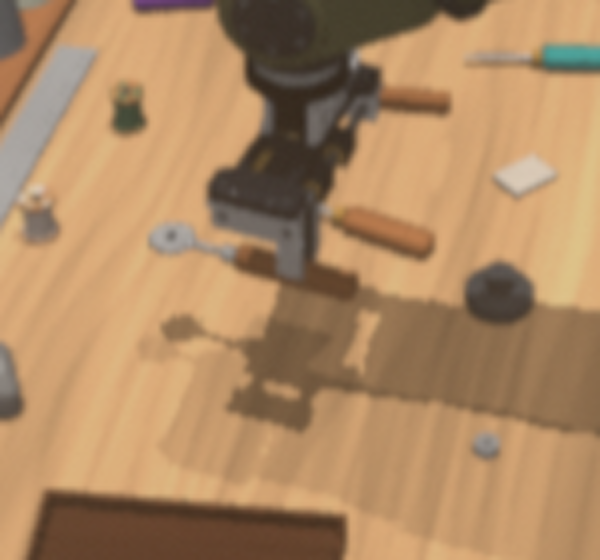

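Grip holds at 19.5 mm and the wheel is clear of the table and level. Carrying it to the tray's left lane.

```bash
python3 -c "
from h import *
plan(.4803,.3108,.0874,187.5)"
```

```text
shift [ 0.054   0.2776 -0.0022] turn [-0.0003  0.0009 -0.1696] t 7.75
```

```bash
python3 -m jog '[[0.005,0.025,0,0,0,-0.02,-0.8],[0.014,0.07,0,0,0,-0.05,-0.8],[0.023,0.115,0,0,0,-0.08,-0.8],[0.032,0.16,0,0,0,-0.11,-0.8],[0.041,0.205,0,0,0,-0.14,-0.8],[0.048,0.245,0,0,0,-0.16,-0.8],[0.052,0.265,-0.002,0,0,-0.17,-0.8],[0.054,0.278,-0.002,0,0,-0.17,-0.8],[0.054,0.278,-0.002,0,0,-0.17,-0.8],[0.054,0.278,-0.002,0,0,-0.17,-0.8],[0.054,0.278,-0.002,0,0,-0.17,-0.8]]' 25
python3 - <<'E'
from h import *
c=camera("wrist"); cv2.imwrite("pics/w6.png",c["image"][:,:,::-1])
plan(.4803,.3108,-.0105,187.5)
E
```

```text
time_s: 8.85
ee_pos: [0.4806, 0.31, 0.087]
eef_rot: [-3.141, 0.001, -3.012]
force: [-0.1, -0.6, -0.3]
grip_width: 0.0196
shift [0.0004 0.0008 0.0977] turn [-0.0005  0.0007 -0.0006] t 8.9
```

View pics/w6.png

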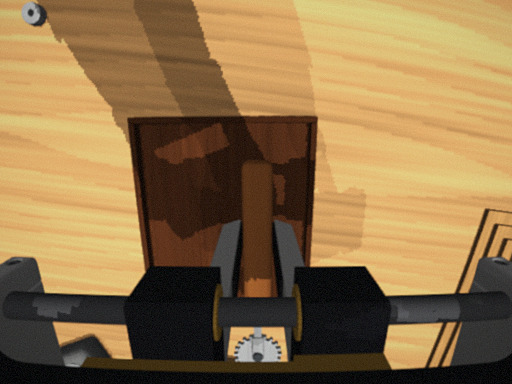

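The wheel is parallel to the tray (near rim at row 118, side walls at columns 138 and 310) and in the lane at column 257. Lowering slowly.

```bash
python3 -m jog '[[0,0.001,0.02,0,0,0,-0.8],[0,0.001,0.045,0,0,0,-0.8],[0,0.001,0.065,0,0,0,-0.8],[0,0.001,0.08,0,0,0,-0.8],[0,0.001,0.088,0,0,0,-0.8],[0,0.001,0.093,0,0,0,-0.8],[0,0.001,0.095,0,0,0,-0.8],[0,0.001,0.096,0,0,0,-0.8],[0,0.001,0.097,0,0,0,-0.8],[0,0.001,0.097,0,0,0,-0.8]]' 25
python3 -m jog '[[0,0,0.0005,0,0,0,-0.8],[0,0,0.001,0,0,0,-0.8],[0,0,0.001,0,0,0,-0.8]]' 25
```

```text
time_s: 9.9
ee_pos: [0.4808, 0.3112, -0.0095]
eef_rot: [-3.141, 0.002, -3.012]
force: [-0.0, -0.2, -0.3]
grip_width: 0.0191
time_s: 10.2
ee_pos: [0.4809, 0.3113, -0.0102]
eef_rot: [-3.141, 0.002, -3.011]
force: [-0.8, -0.8, 2.1]
grip_width: 0.0195
```

```bash
python3 -m jog '[[0,0,0.0005,0,0,0,-0.8],[0,0,0.0005,0,0,0,-0.8],[0,0,0.0005,0,0,0,-0.45],[0,0,0.0005,0,0,0,-0.4],[0,0,0.0005,0,0,0,-0.2],[0,0,0.0005,0,0,0,-0.2],[0,0,0.0005,0,0,0,-0.2],[0,0,-0.005,0,0,0,-0.2],[0,0,-0.02,0,0,0,-0.2],[0,0,-0.05,0,0,0,-0.2],[0,0,-0.09,0,0,0,-0.2],[0,0,-0.11,0,0,0,0.3],[0,0,-0.11,0,0,0,0.3]]' 25
python3 - <<'E'
from h import *
c=camera("wrist"); cv2.imwrite("pics/w7.png",c["image"][:,:,::-1])
# awl: top centre + wrist view earlier
plan(.462,-.1455,.1,165.7)
E
```

```text
time_s: 11.5
ee_pos: [0.4821, 0.3121, 0.1042]
eef_rot: [3.14, 0.008, -3.012]
force: [0.2, -0.4, 0.1]
grip_width: 0.0501
shift [ 0.0784 -0.4508  0.0011] turn [0.0012 0.0032 0.2417] t 11.55
```

View pics/w7.png

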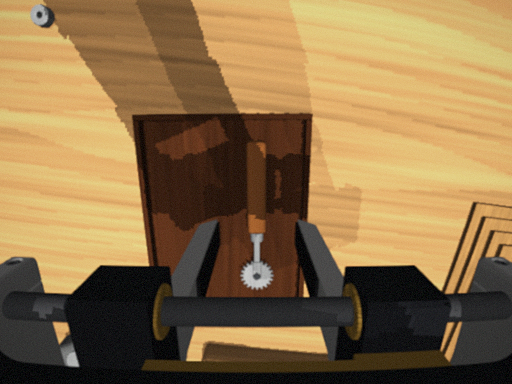

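The wheel lies in the left lane (handle at column 257, disc at (257,275)), straight and inside the rim. Going to hover over the awl.

```bash
python3 -m jog '[[0.078,-0.451,0.001,0,0,0.242,0.3],[0.078,-0.451,0.001,0,0,0.242,0.3],[0.078,-0.451,0.001,0,0,0.242,0.3],[0.078,-0.451,0.001,0,0,0.242,0.3],[0.078,-0.451,0.001,0,0,0.242,0.3],[0.078,-0.451,0.001,0,0,0.242,0.3],[0.078,-0.451,0.001,0,0,0.242,0.3],[0.078,-0.451,0.001,0,0,0.242,0.3],[0.078,-0.451,0.001,0,0,0.242,0.3],[0.078,-0.451,0.001,0,0,0.242,0.3],[0.078,-0.451,0.001,0,0,0.242,0.3],[0.078,-0.451,0.001,0,0,0.242,0.3],[0.078,-0.451,0.001,0,0,0.242,0.3]]' 25
python3 - <<'E'
from h import *
c=camera("wrist"); cv2.imwrite("pics/w8.png",c["image"][:,:,::-1])
E
```

```text
time_s: 12.85
ee_pos: [0.4625, -0.1443, 0.0999]
eef_rot: [3.139, 0.004, 2.893]
force: [-0.3, 0.3, 0.7]
grip_width: 0.0609
```

View pics/w8.png

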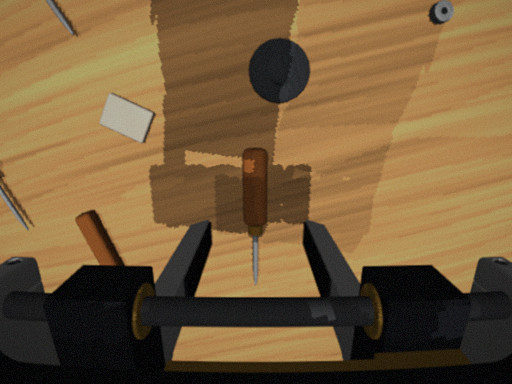

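The orange-handled awl is centred between the fingers (handle column 255, rows 148–226, point at (256,283)) and aligned. Descending to the same reported height that worked for the wheel.

```bash
python3 - <<'E'
from h import *
plan(.462,-.146,-.0155,165.7)
c=camera("wrist"); print(pix2w(c,[(255.5,148),(255,226),(255.5,283)],.01))
E
```

```text
shift [ 0.0006 -0.0021  0.1155] turn [0.0018 0.0027 0.0009] t 12.9
[[ 0.42147028 -0.13501477  0.01      ]
 [ 0.50515825 -0.15681261  0.01      ]
 [ 0.57606469 -0.17423262  0.01      ]]
```

```bash
python3 -m jog '[[0,-0.002,0.03,0,0.002,0,0.3],[0,-0.002,0.06,0,0.002,0,0.3],[0,-0.002,0.08,0,0.002,0,0.3],[0,-0.002,0.1,0,0.002,0,0.3],[0,-0.002,0.108,0,0.002,0,0.3],[0,-0.002,0.113,0,0.002,0,0.3],[0,-0.002,0.1155,0,0.002,0,0.3],[0,-0.002,0.1155,0,0.002,0,0.3],[0,-0.002,0.1155,0,0.002,0,0.3],[0,-0.002,0.1155,0,0.002,0,-0.8],[0,-0.002,0.1155,0,0.002,0,-0.8],[0,-0.002,0.1155,0,0.002,0,-0.8],[0,-0.002,0.1155,0,0.002,0,-0.8],[0,-0.002,0.1155,0,0.002,0,-0.8],[0,-0.002,0.1155,0,0.002,0,-0.8],[0,-0.002,0.1155,0,0.002,0,-0.8],[0,-0.002,0.1155,0,0.002,0,-0.8]]' 25
```

```text
time_s: 14.65
ee_pos: [0.4627, -0.1463, -0.0154]
eef_rot: [3.139, 0.001, 2.893]
force: [-1.6, 0.7, 0.3]
grip_width: 0.0255
```

```bash
python3 -m jog '[[0,0,0,0,0,0,-0.8],[0,0,-0.005,0,0,0,-0.8],[0,0,-0.015,0,0,0,-0.8],[0,0,-0.03,0,0,0,-0.8],[0,0,-0.05,0,0,0,-0.8],[0,0,-0.075,0,0,0,-0.8],[0,0,-0.1,0,0,0,-0.8],[0,0,-0.1,0,0,0,-0.8],[0,0,-0.1,0,0,0,-0.8]]' 30
python3 - <<'E'
from h import *
s=camera("side"); im=s["image"][120:240,200:330,::-1]; cv2.imwrite("pics/s9.png",cv2.resize(im,None,fx=4,fy=4,interpolation=cv2.INTER_CUBIC))
c=camera("wrist"); cv2.imwrite("pics/w9.png",c["image"][130:,130:390,::-1])
plan(.4882,.2351,.087,187.5)
E
```

```text
time_s: 15.55
ee_pos: [0.4626, -0.1465, 0.0848]
eef_rot: [3.139, 0.002, 2.893]
force: [-1.1, -1.0, -0.5]
grip_width: 0.0251
shift [ 0.0683  0.3762 -0.0022] turn [ 0.0018  0.0003 -0.2414] t 15.65
```

View pics/s9.png

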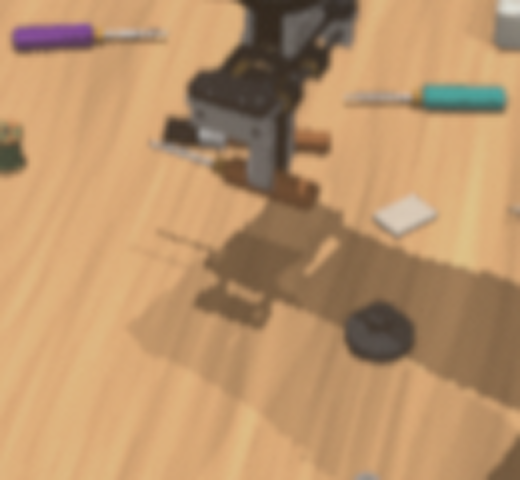

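View pics/w9.png

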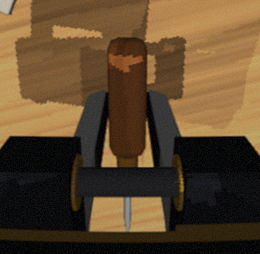

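The awl is held level between the fingers (side crop (265,180)) and clear of the table. Carrying it to the right lane.

```bash
python3 -m jog '[[0.005,0.025,0,0,0,-0.02,-0.8],[0.012,0.07,0,0,0,-0.05,-0.8],[0.02,0.115,0,0,0,-0.08,-0.8],[0.029,0.16,0,0,0,-0.11,-0.8],[0.037,0.205,0,0,0,-0.14,-0.8],[0.045,0.25,0,0,0,-0.17,-0.8],[0.053,0.295,0,0,0,-0.2,-0.8],[0.06,0.335,-0.002,0,0,-0.22,-0.8],[0.065,0.36,-0.002,0,0,-0.235,-0.8],[0.068,0.376,-0.002,0,0,-0.241,-0.8],[0.068,0.376,-0.002,0,0,-0.241,-0.8],[0.068,0.376,-0.002,0,0,-0.241,-0.8],[0.068,0.376,-0.002,0,0,-0.241,-0.8]]' 30
python3 - <<'E'
from h import *
c=camera("wrist"); cv2.imwrite("pics/w10.png",c["image"][:,:,::-1])
plan(.4882,.2351,-.0095,187.5)
E
```

```text
time_s: 16.95
ee_pos: [0.4885, 0.2337, 0.0866]
eef_rot: [3.139, 0.0, -3.013]
force: [0.8, -1.0, -0.4]
grip_width: 0.0253
shift [0.0003 0.0012 0.0963] turn [ 0.0017  0.0004 -0.0014] t 17.0
```

View pics/w10.png

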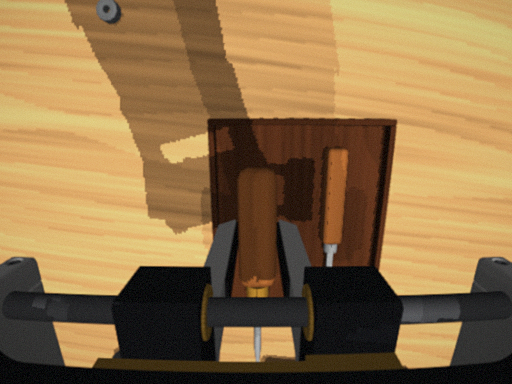

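The awl is parallel to the tray (walls at columns 214 and 386) and clear of the wheel at column 335. Lowering.

```bash
python3 -m jog '[[0,0.001,0.02,0,0,0,-0.8],[0,0.001,0.045,0,0,0,-0.8],[0,0.001,0.065,0,0,0,-0.8],[0,0.001,0.08,0,0,0,-0.8],[0,0.001,0.088,0,0,0,-0.8],[0,0.001,0.092,0,0,0,-0.8],[0,0.001,0.094,0,0,0,-0.8],[0,0.001,0.095,0,0,0,-0.8],[0,0.001,0.0955,0,0,0,-0.8],[0,0.001,0.0955,0,0,0,-0.8]]' 30
python3 -m jog '[[0,0,0.0005,0,0,0,-0.8],[0,0,0.001,0,0,0,-0.8],[0,0,0.001,0,0,0,-0.8]]' 30
```

```text
time_s: 18.0
ee_pos: [0.4887, 0.2351, -0.0084]
eef_rot: [3.139, 0.001, -3.013]
force: [-0.2, 0.1, 0.3]
grip_width: 0.0252
time_s: 18.3
ee_pos: [0.4887, 0.2351, -0.0093]
eef_rot: [3.139, 0.001, -3.013]
force: [-0.4, 0.2, -0.1]
grip_width: 0.0253
```

Expected contact is near −0.0104, so a little further, watching the force.

```bash
python3 -m jog '[[0,0,0.0005,0,0,0,-0.8],[0,0,0.001,0,0,0,-0.8],[0,0,0.001,0,0,0,-0.8]]' 30
python3 -m jog '[[0,0,0.0005,0,0,0,-0.8],[0,0,0.0005,0,0,0,-0.8]]' 30
```

```text
time_s: 18.6
ee_pos: [0.4887, 0.2351, -0.0095]
eef_rot: [3.139, 0.002, -3.013]
force: [-4.4, -1.8, 11.7]
grip_width: 0.0254
time_s: 18.8
ee_pos: [0.4887, 0.2351, -0.0095]
eef_rot: [3.139, 0.002, -3.013]
force: [-3.9, -1.6, 7.1]
grip_width: 0.0249
```

Contact at 7–12 N, so it is on the floor. Releasing gently and backing straight up.

```bash
python3 -m jog '[[0,0,0,0,0,0,-0.4],[0,0,0,0,0,0,-0.3],[0,0,0,0,0,0,-0.1],[0,0,0,0,0,0,-0.1],[0,0,0,0,0,0,-0.1],[0,0,-0.005,0,0,0,-0.1],[0,0,-0.02,0,0,0,-0.1],[0,0,-0.05,0,0,0,-0.1],[0,0,-0.09,0,0,0,-0.1],[0,0,-0.13,0,0,0,0.3],[-0.05,0,-0.15,0,0,0,0.3],[-0.08,0,-0.15,0,0,0,0.3],[-0.08,0,-0.15,0,0,0,0.3]]' 30
python3 - <<'E'
from h import *
c=camera("wrist"); cv2.imwrite("pics/w11.png",c["image"][:,:,::-1])
s=camera("side"); im=s["image"][230:330,140:280,::-1]; cv2.imwrite("pics/s11.png",cv2.resize(im,None,fx=5,fy=5,interpolation=cv2.INTER_CUBIC))
E
```

```text
time_s: 20.1
ee_pos: [0.5704, 0.2449, 0.141]
eef_rot: [3.139, 0.003, -3.014]
force: [-0.0, -0.6, -1.0]
grip_width: 0.0608
```

View pics/w11.png

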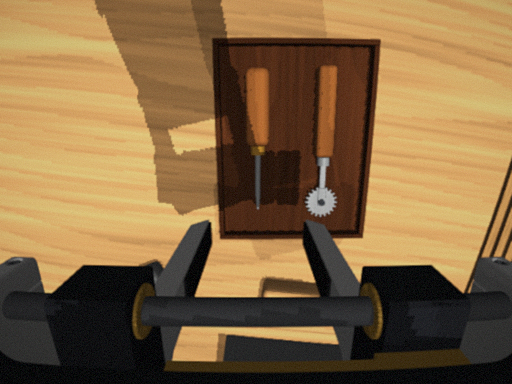

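View pics/s11.png

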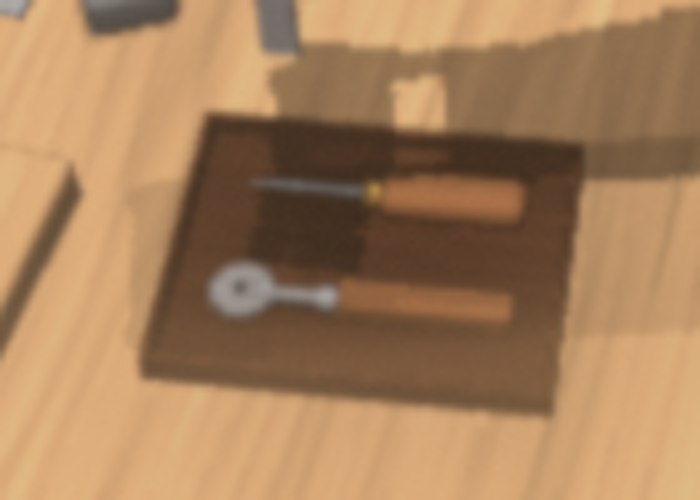

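Both tools lie flat in the tray side by side, with awl handle (258,108) and wheel handle (327,110) at the near end, inside the rim. I'll do a numeric check, including the brush, then hand in.

```bash
python3 - <<'E'
from h import *
from station import ctrl
c=camera("wrist")
P=pix2w(c,[(258,68),(258.5,146),(258,210),(328.5,66),(324.5,157),(320,217)],.015)[:,:2]
a=np.radians(7.5);R=np.array([[np.cos(a),np.sin(a)],[-np.sin(a),np.cos(a)]])
L=(P-[.5229,.278])@R.T
print(np.round(L*1000)); 
for n,i in(("awl",0),("wheel",3)): d=L[i+2]-L[i]; print(n,"mid",np.round((L[i]+L[i+1])/2,3),"ang",np.degrees(np.arctan2(d[1],d[0])))
t=camera("top"); w,_=seg(t,(318,155,345,212),.014,(5,145,80),(14,255,200)); print("brush",w.mean(0),status.get_obs()["joint_vel"].round(3),status.get_obs()["time_s"])
print(ctrl.hand_in())
E
```

```text
[[-85. -37.]
 [ -1. -36.]
 [ 77. -37.]
 [-88.  40.]
 [ 12.  41.]
 [ 87.  40.]]
awl mid [-0.043 -0.037] ang -0.02012508786368568
wheel mid [-0.038  0.04 ] ang -0.09594884204328052
brush [ 0.49149708 -0.33642003] [ 0.004 -0.01   0.002  0.001 -0.001  0.   ] 20.3
the job is handed in; nothing more can be done
None
```

The tracing wheel and the awl are both in the tray, lying flat side by side with their handles at the end nearer the robot. I lowered each until it touched the floor before releasing it, and handed the job in at about 20.3 s.

**Last checks**
- **Wheel:** the middle of its handle is at (-38, +40) mm in the tray frame.
- **Awl:** the middle of its handle is at (-43, -37) mm.
- **Alignment:** both tools are within about 0.1° of the tray's length. The wrist and side pictures show them flat and wholly inside the rim.
- **Brush:** unmoved, within 1 mm of where it started.
- **Gripper:** retracted and touching nothing.

**What went wrong or disagreed**
- **First grasp missed:** the first attempt on the wheel closed above the handle, with the opening reading 9 mm. The side camera showed the fingertips about 20 mm higher than the reported TCP height. I went down again in small steps watching the force, and used the corrected height for everything after that. Nothing was disturbed.
- **Floor contact:** the awl met the tray floor about 1 mm earlier than I expected, at about 12 N.
- **Tilt:** I judged this from the pictures only and did not measure it.

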